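# Make up two wooden railway kits

## Robot

A 7-joint arm with a two-finger parallel gripper is mounted at the origin on the work surface. World frame = base frame: x ahead of the robot, y to its left, z up, the work surface at z = 0. Lengths are in m, angles in rad, forces in N, time in s.
With the tool pointing down it reaches from about 0.35 to 0.775 m from the base axis. Payload 3.1 kg.
Tool frame: the origin (TCP) lies between the finger pads; the fingertips stand 19 mm ahead of it and the grasp point (between the pads) is the TCP; z points along the fingers, y is the line along which they close (so a half turn about z gives the same grasp; the last joint's range is limited). The gripper opens to 85 mm and grips with 20 to 120 N. Pads are 22 mm wide; open, the fingers measure 114 mm over their backs; the gripper's body (76 mm by 85 mm) begins 54 mm behind the grasp point. The pads swing forward as they close: fully open they stand 13 mm farther back than shut.
Start: joints at [-1.302, 0.311, 0.014, 1.512, -0.004, 1.319, -0.027], TCP at [0.168, 0.524, 0.25] pointing down, gripper open.
Joint ranges: [-2.7, 2.7], [-0.3, 1.91], [-1.27, 1.3], [0.12, 2.57], [-1.44, 4.58], [0.2, 2.03], [-3.05, 3.05]. Speed limits (rad/s): [2.79, 2.79, 3.14, 3.14, 3.14, 3.14, 3.14].

## Interface

Orientations are given as [roll, pitch, yaw] about the fixed x, y, z axes, in that order (R = Rz(yaw) Ry(pitch) Rx(roll)).
In Python, from workcell import robot gives the robot as it stands.
- The arm moves only by the tool send_rows, never from a script. Its argument "steps" is a list of rows, each an object with "linear": the shift along the world's x, y, z in m, a list of three; "delta_rot": the turn, a rotation vector about the world's x, y, z in rad, a list of three; "jaw": the finger opening in m, from 0 to 0.0854. A call has exactly 10 rows; each row is the pose to reach, as a shift and turn from the pose commanded when the call began; what a row does not reach only later rows make up. A row lasts 1/10 s, in which the tool goes at most 50 mm and 8.59 degrees, less where a joint would pass 70% of its speed; a pose out of reach is approached as far as the arm can. A call with a gripper value outside its range is refused whole. The fingers move at their own pace and stop on an object; the grip force is fixed at half the most. Time passes only in rows, so rows that repeat a pose let the fingers close, or fill a call up. It gives the time, the measured TCP pose, the force, the opening and the grip force at its end, in the units of the state.
- robot.observe(): the state, without advancing time (a new reading comes with each control period).
- robot.read_camera(name): name is "scene" or "top" or "wrist"; returns a dict with "image" (420x560x3 uint8, red, green, blue), "range_z" (420x560 float32, m along the optical axis (not along the pixel's ray), 0 where there is no reading), "camera_matrix" (3x3 intrinsics, pixels), "world_to_cam" (4x4, takes a point from world to camera coordinates); the wrist camera has in their place "T_tool_cam" (4x4, takes a point from camera to tool coordinates, whose origin is the TCP and whose axes are the flange's). Camera axes: x right, y up, looking along -z (the intrinsics and any distortion apply to the point x, -y, -z); pixel columns grow to the right and rows downward; lengths in m; the calibration is good to about 2 mm. A picture is of the moment at which its call begins: read the wrist's pose just before it.
- robot.sign_off(): hands the job in; it is judged then, once.
The state is a dict: "clock": time; "q": joint angles; "qd": joint speeds; "joint_efforts": joint torques, N m; "eef_pos": TCP position; "eef_rot": TCP orientation; "ft_force": force on the tool from outside, world axes, zero at the start; "ft_torque": the same for the moment, N m; "finger_gap": finger opening in m; "finger_force": force on a finger pad.
Only numpy, scipy, OpenCV 4.12 (cv2) and the standard library are available. Lean on these libraries where they do the work, as an engineer would, in place of code of your own. Each camera call takes 0.05 s, during which the arm holds its last target. There are 200 camera calls.

## Task

Make up two toy train kits from the stock on the bench, each vehicle standing on its wheels, flat on the floor of its own bay, along the tray. In the orange-ended tray put the red engine in the bay next to the orange block, the log wagon in the middle and the yellow tank wagon in the far bay; in the green-ended tray put the blue engine next to the green block and the white van in the other bay. Set the vehicles down gently, without dropping them, facing either way; leave the empty open wagon where it stands.

Things in the scene. Friction and masses are not known exactly. Their poses are not given: they have to be found in the camera images.
- orange_tray: Wooden tray, 280 x 62 mm, fixed, with a painted ORANGE block (24 long, 14 high) at its -x end. Three bays in a row. Origin: centre of the row of bays, at bench level; x along the row, z up. Bay centres at x = -84 (next to the block), 0, +84 mm, y = 0. Bays 80 (x) by 54 (y) inside, floor 6 above the bench; rims and dividers 4 thick, tops 12 above the bench.
- green_tray: Shorter wooden tray, 196 x 62 mm, fixed, with a painted GREEN block (24 long, 14 high) at its -x end. Two bays in a row. Origin: centre of the row (on the divider), at bench level; x along the row, z up. Bay centres at x = -42 (next to the block) and +42 mm, y = 0. Bays 80 (x) by 54 (y) inside, floor 6 above the bench; rims and dividers 4 thick, tops 12 above the bench.
- red_engine: Red toy steam engine with black wheels, round boiler, black chimney and black cab roof; 60 mm high. Wheels do not turn. 60 mm long, 36 wide over the wheels; side faces flat, 30 apart, from 10 to 36 mm above its underside (grip there, across its width); nothing above is wider. About 70 g. Origin: centre of its underside (foot of the wheels); x along its length, z up. Starts upright on the bench.
- blue_engine: Blue toy diesel engine with black wheels, a cab in the middle with a white roof; 57 mm high. Wheels do not turn. 60 mm long, 36 wide over the wheels; side faces flat, 30 apart, from 10 to 36 mm above its underside (grip there, across its width); nothing above is wider. About 70 g. Origin: centre of its underside (foot of the wheels); x along its length, z up. Starts upright on the bench.
- log_wagon: Pale wooden wagon loaded with three fixed dark brown logs; 60 mm high. Wheels do not turn. 60 mm long, 36 wide over the wheels; side faces flat, 30 apart, from 10 to 36 mm above its underside (grip there, across its width); nothing above is wider. About 70 g. Origin: centre of its underside (foot of the wheels); x along its length, z up. Starts upright on the bench.
- tank_wagon: Pale wooden wagon with a yellow round tank lying along it; 60 mm high. Wheels do not turn. 60 mm long, 36 wide over the wheels; side faces flat, 30 apart, from 10 to 36 mm above its underside (grip there, across its width); nothing above is wider. About 70 g. Origin: centre of its underside (foot of the wheels); x along its length, z up. Starts upright on the bench.
- van: White van (closed goods wagon) with a brown door and a grey ridged roof; 59 mm high. Wheels do not turn. 60 mm long, 36 wide over the wheels; side faces flat, 30 apart, from 10 to 36 mm above its underside (grip there, across its width); nothing above is wider. About 70 g. Origin: centre of its underside (foot of the wheels); x along its length, z up. Starts upright on the bench.
- open_wagon: Pale wooden open wagon, empty, dark inside; 50 mm high. It belongs to no kit and stays in the stock. Wheels do not turn. 60 mm long, 36 wide over the wheels; side faces flat, 30 apart, from 10 to 36 mm above its underside (grip there, across its width); nothing above is wider. About 70 g. Origin: centre of its underside (foot of the wheels); x along its length, z up. Starts upright on the bench.

How it is judged:
At the end, for the whole second after the job is handed in: Each of the five vehicles is in its own bay: its centre within 13 mm of the bay's centre along the tray and 12 mm across, wheels on the bay's floor (no more than 3 mm above it), upright within 0.08 rad, at rest and released; the open wagon stands within 20 mm of where it was (x of red_engine in the frame of orange_tray between -0.097 and -0.071 m and y of red_engine in the frame of orange_tray between -0.012 and 0.012 m and z of each of red_engine, log_wagon, tank_wagon in the frame of orange_tray below 0.009 m and angle between each of red_engine, log_wagon, tank_wagon, blue_engine, van, open_wagon's own z axis and vertical below 0.08 rad and linear speed of each of red_engine, log_wagon, tank_wagon, blue_engine, van below 0.02 m/s and x of log_wagon in the frame of orange_tray between -0.013 and 0.013 m and y of log_wagon in the frame of orange_tray between -0.012 and 0.012 m and x of tank_wagon in the frame of orange_tray between 0.071 and 0.097 m and y of tank_wagon in the frame of orange_tray between -0.012 and 0.012 m and x of blue_engine in the frame of green_tray between -0.055 and -0.029 m and y of blue_engine in the frame of green_tray between -0.012 and 0.012 m and z of each of blue_engine, van in the frame of green_tray below 0.009 m and x of van in the frame of green_tray between 0.029 and 0.055 m and y of van in the frame of green_tray between -0.012 and 0.012 m and distance of open_wagon from where it was at the start of the episode below 0.02 m); the robot touches nothing.
It fails at once if the open wagon is pushed more than 20 mm from its place (distance of open_wagon from where it was at the start of the episode above 0.02 m).
It fails at once if a vehicle is dropped (falls freely, touching nothing, faster than 0.6 m/s, about 20 mm of fall) ((linear speed of red_engine above 0.6 m/s and contact force between red_engine and anything else below 0.001 N) or (linear speed of blue_engine above 0.6 m/s and contact force between blue_engine and anything else below 0.001 N) or (linear speed of log_wagon above 0.6 m/s and contact force between log_wagon and anything else below 0.001 N) or (linear speed of tank_wagon above 0.6 m/s and contact force between tank_wagon and anything else below 0.001 N) or (linear speed of van above 0.6 m/s and contact force between van and anything else below 0.001 N) or (linear speed of open_wagon above 0.6 m/s and contact force between open_wagon and anything else below 0.001 N)).
It also fails if it takes over 122 s, if anything falls off the work surface, if the arm or the gripper's body presses on something with over 40 N, if the wrist force passes 120 N, or if a joint passes its speed limit or range.

## Working session

There is one attempt and no reset: what is moved stays moved. The work goes in short steps, Python scripts to look and compute and a tool call to move; the robot and the scene stay as the last step left them, time stands still between calls to the robot, and variables do not carry over. Pictures are saved under pics/ and viewed, at most 14 in all, crops included, and the job is handed in when it is done.

Besides the shell and the picture viewer there is one more tool, called after "Call:" by a JSON object that holds its "fn" and its "kwargs". send_rows: Moves the arm, as the interface text tells. Its arguments: {"type":"object","properties":{"steps":{"type":"array","items":{"type":"object","properties":{"linear":{"type":"array","items":{"type":"number"}},"delta_rot":{"type":"array","items":{"type":"number"}},"jaw":{"type":"number"}}}}},"required":["steps"]}

```bash
mkdir -p pics; cat > h.py <<'E'
import numpy as np, cv2
from workcell import robot
def cam(name, fn=None):
    d=robot.read_camera(name)
    if fn: cv2.imwrite('pics/'+fn, d['image'][:,:,::-1])
    return d
def cloud(d):
    K=d['camera_matrix'];z=d['range_z'];h,w=z.shape
    u,v=np.meshgrid(np.arange(w),np.arange(h))
    p=np.stack([(u-K[0,2])/K[0,0]*z,-(v-K[1,2])/K[1,1]*z,-z,np.ones_like(z)],-1)
    return (p@np.linalg.inv(d['world_to_cam']).T)[...,:3]
E
python3 - <<'E'
from h import *
for n in('top','scene'):
    d=cam(n,n+'0.png'); print(n,d['camera_matrix'].tolist(),np.round(d['world_to_cam'],3).tolist(),[k for k in d])
    P=cloud(d); print(P[200:400:60,100:500:100].round(3).tolist())
print(robot.observe())
E
```

```text
top [[429.25584465634415, 0.0, 271.47894479668696], [0.0, 429.25584465634415, 209.6277367611609], [0.0, 0.0, 1.0]] [[0.027, -0.999, 0.026, -0.024], [0.993, 0.029, 0.111, -0.551], [-0.112, 0.023, 0.993, -0.803], [0.0, 0.0, 0.0, 1.0]] ['image', 'range_z', 'camera_matrix', 'world_to_cam']
[[[0.564, 0.335, -0.002], [0.562, 0.127, 0.058], [0.576, -0.066, -0.0], [0.581, -0.269, 0.006]], [[0.458, 0.011, 0.86], [0.45, 0.122, 0.056], [0.455, -0.069, 0.001], [0.461, -0.269, 0.002]], [[0.33, 0.317, 0.002], [0.334, 0.125, -0.001], [0.338, -0.071, -0.001], [0.343, -0.269, -0.0]], [[0.217, 0.31, -0.001], [0.221, 0.119, 0.0], [0.225, -0.073, 0.0], [0.228, -0.268, -0.001]]]
scene [[531.4413663921932, 0.0, 280.0423637153203], [0.0, 531.4413663921932, 206.74880302908778], [0.0, 0.0, 1.0]] [[-0.501, 0.865, 0.009, 0.289], [-0.547, -0.325, 0.772, 0.273], [0.671, 0.382, 0.636, -1.44], [0.0, 0.0, 0.0, 1.0]] ['image', 'range_z', 'camera_matrix', 'world_to_cam']
[[[0.694, -0.369, 0.001], [0.59, -0.187, 0.004], [0.501, 0.003, 0.02], [0.372, 0.174, 0.001]], [[0.846, -0.209, 0.037], [0.73, -0.083, 0.001], [0.67
[... 254 characters left out ...]
ay([-1.30170266,  0.31164762,  0.01398549,  1.51286334, -0.00442238,
        1.31925352, -0.02718678]), 'qd': array([-8.54087211e-04, -2.62093948e-03,  5.46272442e-04, -3.08528576e-03,
        1.11836383e-04,  5.49989534e-05, -2.60436807e-05]), 'joint_efforts': array([ 6.92157482e-04, -3.80855298e+01,  1.46725536e-01, -2.31244665e+01,
        1.22898861e-02,  8.12254264e-03,  1.84339711e-05]), 'eef_pos': array([0.16798376, 0.52307103, 0.24934208]), 'eef_rot': array([-3.13945274e+00,  6.55657311e-05,  2.83089049e+00]), 'ft_force': array([ 0.53315658,  0.00479982, -0.50571363]), 'ft_torque': array([-0.05540073,  0.04939148, -0.0496685 ]), 'finger_force': 0.0, 'finger_gap': 0.08512733401413172}
```

View pics/top0.png

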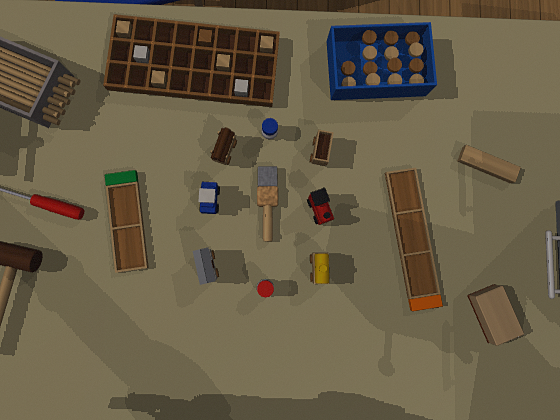

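View pics/scene0.png

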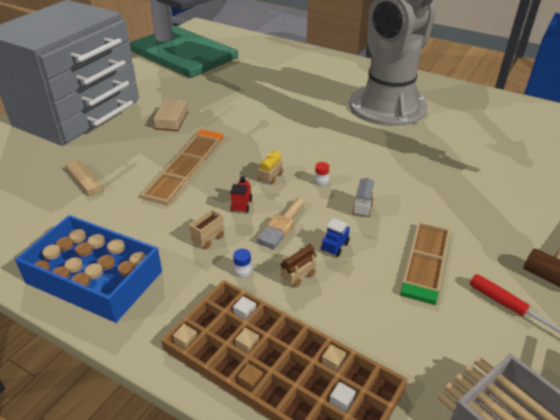

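The top view shows the green tray at (125,222), the orange tray at (413,240) with its block at the bottom, log wagon (224,146), blue engine (208,197), van (205,265), open wagon (321,148), red engine (320,206) and tank wagon (321,267). A brush lies between the columns at (267,200), and pots stand at (270,128) and (265,288).

```bash
cat >> h.py <<'E'
ROI=dict(log=(224,146),blue=(208,197),van=(205,265),open=(321,148),red=(320,206),tank=(321,267))
def ray(d,uv,zp):
    K=d['camera_matrix'];Ti=np.linalg.inv(d['world_to_cam']);uv=np.asarray(uv,float).reshape(-1,2)
    r=np.c_[(uv[:,0]-K[0,2])/K[0,0],-(uv[:,1]-K[1,2])/K[1,1],-np.ones(len(uv))]@Ti[:3,:3].T
    o=Ti[:3,3]; return o+r*((zp-o[2])/r[:,2])[:,None]
def rect(P):
    (c,(a,b),t)=cv2.minAreaRect((P[:,:2]*1000).astype(np.float32))
    if a<b: a,b,t=b,a,t+90
    return [round(float(x),1) for x in (*c,a,b,(t+90)%180-90)]
def trays(d,box):
    hsv=cv2.cvtColor(d['image'],cv2.COLOR_RGB2HSV); out=[]
    for n,(x0,y0,x1,y1) in box.items():
        m=np.zeros(hsv.shape[:2],np.uint8); s=hsv[y0:y1,x0:x1].astype(int)
        m[y0:y1,x0:x1]=((s[...,1]>110)&(s[...,2]>45))*255
        m=cv2.morphologyEx(m,cv2.MORPH_CLOSE,np.ones((7,7)))
        c=max(cv2.findContours(m,0,2)[0],key=cv2.contourArea)
        print(n,rect(ray(d,c,.012)))
E
python3 - <<'E'
from h import *
d=cam('top');s=cam('scene');Ps=cloud(s).reshape(-1,3);P=cloud(d)
trays(d,dict(green=(95,160,160,285),orange=(375,155,455,325)))
for n,(u,v) in ROI.items():
    m=((P[...,2]>.022)&(P[...,2]<.075)).astype(np.uint8)
    k,l=cv2.connectedComponents(m); Q=P[l==l[v,u]]
    c=Q[:,:2].mean(0); zs=[.022,.032,.042]
    A=np.r_[Q,Ps[(np.hypot(*(Ps[:,:2]-c).T)<.045)&(Ps[:,2]>.022)&(Ps[:,2]<.075)]]
    print(n,len(Q),round(Q[:,2].max(),3),'top',rect(Q),'both',rect(A))
img=cv2.cvtColor(d['image'],cv2.COLOR_RGB2HSV)
print(img[222,105:150:4].tolist()); 
for n,(u,v) in dict(gblock=(121,178),oblock=(425,302),gf=(125,205),of=(411,235)).items(): print(n,ray(d,(u,v),.012).round(3),P[v,u].round(3))
cv2.imwrite('pics/crop.png',cv2.resize(d['image'][110:320,90:460,::-1],None,fx=2.1,fy=2.1,interpolation=2))
E
```

```text
green [523.9, 276.8, 196.1, 64.3, 10.0]
orange [504.5, -291.4, 280.2, 66.3, 10.5]
log 564 0.063 top [673.7, 90.8, 62.2, 34.4, -16.8] both [672.6, 91.7, 64.8, 35.3, -17.0]
blue 526 0.061 top [572.0, 115.2, 59.4, 30.7, -0.7] both [572.3, 116.3, 61.2, 32.9, -0.7]
van 621 0.062 top [440.6, 115.0, 63.8, 30.6, 15.4] both [440.3, 116.0, 70.2, 32.6, 15.5]
open 555 0.054 top [677.6, -104.4, 61.4, 30.2, -9.0] both [676.6, -103.3, 64.3, 35.2, -7.5]
red 569 0.065 top [560.1, -104.7, 61.8, 30.4, 22.0] both [560.5, -103.2, 65.3, 32.8, 21.6]
tank 511 0.063 top [442.3, -105.6, 59.3, 30.4, 3.0] both [443.6, -103.5, 62.3, 34.1, 3.3]
[[21, 78, 115], [18, 100, 117], [13, 164, 73], [14, 162, 107], [14, 164, 101], [14, 154, 93], [15, 155, 94], [13, 162, 104], [13, 156, 88], [16, 112, 116], [22, 75, 88], [23, 77, 86]]
gblock [[0.608 0.292 0.012]] [0.607 0.291 0.014]
oblock [[ 0.38  -0.315  0.012]] [ 0.38  -0.314  0.013]
gf [[0.554 0.28  0.012]] [0.554 0.282 0.008]
of [[ 0.511 -0.288  0.012]] [ 0.511 -0.291  0.005]
```

View pics/crop.png

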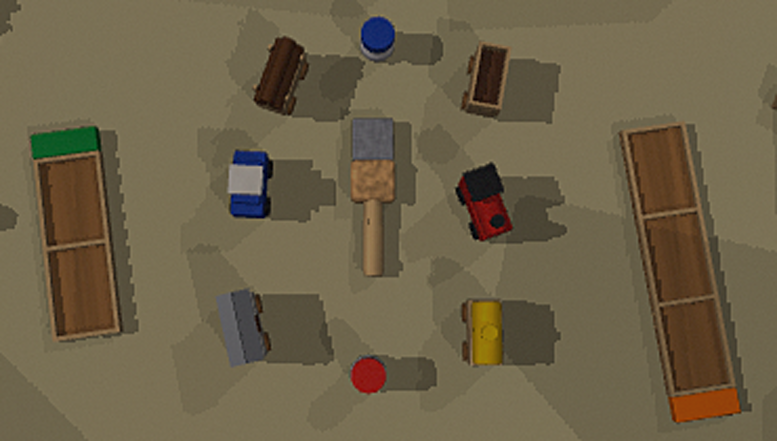

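The crop confirms the layout: green block at the high-x end, orange block at the low-x end, and clear space around each vehicle. The sizes match (196 and 280 mm trays, 60x30 mm bodies). I'll start with the van.

Call:
{"fn": "send_rows", "kwargs": {"steps": [{"linear":[0.027,-0.041,-0.012],"delta_rot":[0,0,0.06],"jaw":0.065},{"linear":[0.055,-0.082,-0.024],"delta_rot":[0,0,0.12],"jaw":0.065},{"linear":[0.082,-0.122,-0.036],"delta_rot":[0,0,0.18],"jaw":0.065},{"linear":[0.109,-0.163,-0.048],"delta_rot":[0,0,0.24],"jaw":0.065},{"linear":[0.136,-0.204,-0.06],"delta_rot":[0,0,0.3],"jaw":0.065},{"linear":[0.164,-0.245,-0.072],"delta_rot":[0,0,0.36],"jaw":0.065},{"linear":[0.191,-0.285,-0.084],"delta_rot":[0,0,0.42],"jaw":0.065},{"linear":[0.218,-0.326,-0.096],"delta_rot":[0,0,0.48],"jaw":0.065},{"linear":[0.245,-0.367,-0.108],"delta_rot":[0,0,0.54],"jaw":0.065},{"linear":[0.2725,-0.4075,-0.12],"delta_rot":[0,0,0.58],"jaw":0.065}]}}

```text
clock: 1.2
eef_pos: [0.4388, 0.1183, 0.1311]
eef_rot: [3.141, 0.001, -2.87]
ft_force: [0.6, 1.0, 0.4]
finger_gap: 0.0649
finger_force: 0.0
```

Call:
{"fn": "send_rows", "kwargs": {"steps": [{"linear":[0,0,-0.02],"delta_rot":[0,0,0],"jaw":0.065},{"linear":[0,0,-0.045],"delta_rot":[0,0,0],"jaw":0.065},{"linear":[0,0,-0.07],"delta_rot":[0,0,0],"jaw":0.065},{"linear":[0,0,-0.09],"delta_rot":[0,0,0],"jaw":0.065},{"linear":[0,0,-0.1],"delta_rot":[0,0,0],"jaw":0.065},{"linear":[0,0,-0.102],"delta_rot":[0,0,0],"jaw":0.065},{"linear":[0,0,-0.102],"delta_rot":[0,0,0],"jaw":0.045},{"linear":[0,0,-0.102],"delta_rot":[0,0,0],"jaw":0.02},{"linear":[0,0,-0.102],"delta_rot":[0,0,0],"jaw":0.02},{"linear":[0,0,-0.102],"delta_rot":[0,0,0],"jaw":0.02}]}}

```text
clock: 2.2
eef_pos: [0.4395, 0.1204, 0.0307]
eef_rot: [3.141, 0.003, -2.872]
ft_force: [0.1, 0.1, 4.6]
finger_gap: 0.029
finger_force: 61.1
```

Call:
{"fn": "send_rows", "kwargs": {"steps": [{"linear":[0,0,0.004],"delta_rot":[0,0,0],"jaw":0.02},{"linear":[0,0,0.015],"delta_rot":[0,0,0],"jaw":0.02},{"linear":[0,0,0.035],"delta_rot":[0,0,0],"jaw":0.02},{"linear":[0,0,0.06],"delta_rot":[0,0,0],"jaw":0.02},{"linear":[0.005,0.022,0.085],"delta_rot":[0,0,-0.02],"jaw":0.02},{"linear":[0.011,0.055,0.1],"delta_rot":[0,0,-0.05],"jaw":0.02},{"linear":[0.017,0.09,0.1],"delta_rot":[0,0,-0.08],"jaw":0.02},{"linear":[0.024,0.12,0.1],"delta_rot":[0,0,-0.095],"jaw":0.02},{"linear":[0.028,0.14,0.1],"delta_rot":[0,0,-0.095],"jaw":0.02},{"linear":[0.03,0.151,0.1],"delta_rot":[0,0,-0.095],"jaw":0.02}]}}

```text
clock: 3.2
eef_pos: [0.4677, 0.2734, 0.1298]
eef_rot: [3.141, 0.0, -2.964]
ft_force: [-0.6, -0.5, -0.2]
finger_gap: 0.0286
finger_force: 60.6
```

```bash
cat >> h.py <<'E'
def held(zlo=.12,zhi=.185,r=.035):
    o=robot.observe(); print('eef',o['eef_pos'].round(4),'yaw',round(np.degrees(o['eef_rot'][2]),1),o['clock'])
E
python3 - <<'E'
from h import *
held(); d=cam('scene','hold.png'); t=cam('top','t1.png'); held()
cv2.imwrite('pics/h1.png',np.hstack([cv2.resize(d['image'][100:300,280:500,::-1],None,fx=2,fy=2),cv2.resize(t['image'][140:290,90:240,::-1],(400,400))])[:,:800])
E
```

```text
eef [0.4677 0.2734 0.1298] yaw -169.8 3.2
eef [0.4677 0.2725 0.1296] yaw -169.9 3.3
```

View pics/h1.png

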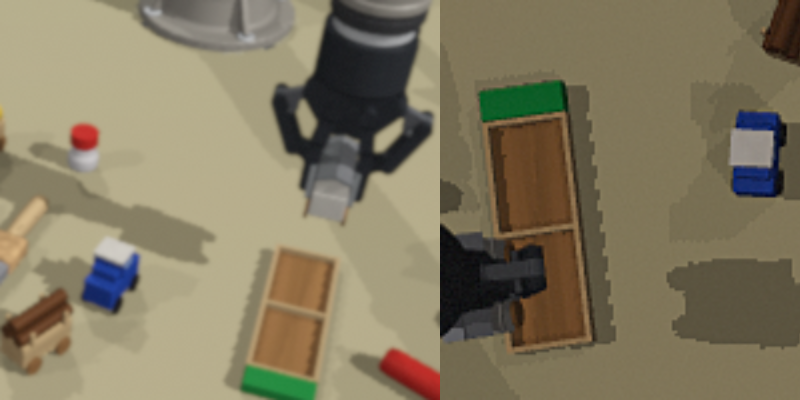

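Call:
{"fn": "send_rows", "kwargs": {"steps": [{"linear":[0.003,-0.005,0],"delta_rot":[0,0,0],"jaw":0.02},{"linear":[0.003,-0.005,-0.01],"delta_rot":[0,0,0],"jaw":0.02},{"linear":[0.003,-0.005,-0.025],"delta_rot":[0,0,0],"jaw":0.02},{"linear":[0.003,-0.005,-0.04],"delta_rot":[0,0,0],"jaw":0.02},{"linear":[0.003,-0.005,-0.055],"delta_rot":[0,0,0],"jaw":0.02},{"linear":[0.003,-0.005,-0.068],"delta_rot":[0,0,0],"jaw":0.02},{"linear":[0.003,-0.005,-0.078],"delta_rot":[0,0,0],"jaw":0.02},{"linear":[0.003,-0.005,-0.085],"delta_rot":[0,0,0],"jaw":0.02},{"linear":[0.003,-0.005,-0.088],"delta_rot":[0,0,0],"jaw":0.02},{"linear":[0.003,-0.005,-0.088],"delta_rot":[0,0,0],"jaw":0.02}]}}

```text
clock: 4.3
eef_pos: [0.4711, 0.2658, 0.0412]
eef_rot: [-3.141, -0.0, -2.967]
ft_force: [-1.0, -0.1, -0.5]
finger_gap: 0.0292
finger_force: 60.6
```

Call:
{"fn": "send_rows", "kwargs": {"steps": [{"linear":[0,0,-0.002],"delta_rot":[0,0,0],"jaw":0.02},{"linear":[0,0,-0.004],"delta_rot":[0,0,0],"jaw":0.02},{"linear":[0,0,-0.005],"delta_rot":[0,0,0],"jaw":0.02},{"linear":[0,0,-0.005],"delta_rot":[0,0,0],"jaw":0.02},{"linear":[0,0,-0.005],"delta_rot":[0,0,0],"jaw":0.04},{"linear":[0,0,-0.005],"delta_rot":[0,0,0],"jaw":0.055},{"linear":[0,0,-0.005],"delta_rot":[0,0,0],"jaw":0.055},{"linear":[0,0,0.01],"delta_rot":[0,0,0],"jaw":0.055},{"linear":[0,0,0.04],"delta_rot":[0,0,0],"jaw":0.055},{"linear":[0,0,0.08],"delta_rot":[0,0,0],"jaw":0.055}]}}

```text
clock: 5.3
eef_pos: [0.4695, 0.265, 0.1205]
eef_rot: [-3.14, -0.005, -2.967]
ft_force: [0.6, 0.5, 0.5]
finger_gap: 0.0553
finger_force: 0.0
```

Call:
{"fn": "send_rows", "kwargs": {"steps": [{"linear":[0.02,-0.03,0.01],"delta_rot":[0,0,-0.05],"jaw":0.065},{"linear":[0.045,-0.065,0.01],"delta_rot":[0,0,-0.1],"jaw":0.065},{"linear":[0.07,-0.1,0.01],"delta_rot":[0,0,-0.15],"jaw":0.065},{"linear":[0.09,-0.13,0.01],"delta_rot":[0,0,-0.187],"jaw":0.065},{"linear":[0.1025,-0.149,0.005],"delta_rot":[0,0,-0.187],"jaw":0.065},{"linear":[0.1025,-0.149,-0.005],"delta_rot":[0,0,-0.187],"jaw":0.065},{"linear":[0.1025,-0.149,-0.03],"delta_rot":[0,0,-0.187],"jaw":0.065},{"linear":[0.1025,-0.149,-0.06],"delta_rot":[0,0,-0.187],"jaw":0.065},{"linear":[0.1025,-0.149,-0.082],"delta_rot":[0,0,-0.187],"jaw":0.065},{"linear":[0.1025,-0.149,-0.091],"delta_rot":[0,0,-0.187],"jaw":0.065}]}}

```text
clock: 6.3
eef_pos: [0.5705, 0.1182, 0.0274]
eef_rot: [-3.141, -0.006, 3.131]
ft_force: [-0.7, 0.1, 0.2]
finger_gap: 0.0652
finger_force: 0.0
```

Call:
{"fn": "send_rows", "kwargs": {"steps": [{"linear":[0,0,0],"delta_rot":[0,0,0],"jaw":0.045},{"linear":[0,0,0],"delta_rot":[0,0,0],"jaw":0.02},{"linear":[0,0,0],"delta_rot":[0,0,0],"jaw":0.02},{"linear":[0,0,0],"delta_rot":[0,0,0],"jaw":0.02},{"linear":[0,0,0],"delta_rot":[0,0,0],"jaw":0.02},{"linear":[0,0,0],"delta_rot":[0,0,0],"jaw":0.02},{"linear":[0,0,0],"delta_rot":[0,0,0],"jaw":0.02},{"linear":[0,0,0],"delta_rot":[0,0,0],"jaw":0.02},{"linear":[0,0,0],"delta_rot":[0,0,0],"jaw":0.02},{"linear":[0,0,0],"delta_rot":[0,0,0],"jaw":0.02}]}}

```text
clock: 7.3
eef_pos: [0.5749, 0.1174, 0.032]
eef_rot: [3.14, 0.003, 3.129]
ft_force: [-0.2, 1.0, 5.7]
finger_gap: 0.0295
finger_force: 62.3
```

Call:
{"fn": "send_rows", "kwargs": {"steps": [{"linear":[0,0,0.004],"delta_rot":[0,0,0],"jaw":0.02},{"linear":[0,0,0.015],"delta_rot":[0,0,0],"jaw":0.02},{"linear":[0,0,0.035],"delta_rot":[0,0,0],"jaw":0.02},{"linear":[0,0.005,0.06],"delta_rot":[0,0,0.03],"jaw":0.02},{"linear":[-0.004,0.025,0.08],"delta_rot":[0,0,0.07],"jaw":0.02},{"linear":[-0.008,0.06,0.09],"delta_rot":[0,0,0.12],"jaw":0.02},{"linear":[-0.012,0.095,0.09],"delta_rot":[0,0,0.16],"jaw":0.02},{"linear":[-0.016,0.13,0.09],"delta_rot":[0,0,0.19],"jaw":0.02},{"linear":[-0.018,0.153,0.085],"delta_rot":[0,0,0.19],"jaw":0.02},{"linear":[-0.018,0.165,0.08],"delta_rot":[0,0,0.19],"jaw":0.02}]}}

```text
clock: 8.3
eef_pos: [0.5542, 0.2857, 0.1105]
eef_rot: [3.14, -0.0, -2.96]
ft_force: [-0.2, 0.6, -1.3]
finger_gap: 0.0294
finger_force: 61.8
```

Call:
{"fn": "send_rows", "kwargs": {"steps": [{"linear":[0,0,-0.003],"delta_rot":[0,0,0],"jaw":0.02},{"linear":[0,0,-0.012],"delta_rot":[0,0,0],"jaw":0.02},{"linear":[0,0,-0.024],"delta_rot":[0,0,0],"jaw":0.02},{"linear":[0,0,-0.036],"delta_rot":[0,0,0],"jaw":0.02},{"linear":[0,0,-0.046],"delta_rot":[0,0,0],"jaw":0.02},{"linear":[0,0,-0.054],"delta_rot":[0,0,0],"jaw":0.02},{"linear":[0,0,-0.06],"delta_rot":[0,0,0],"jaw":0.02},{"linear":[0,0,-0.06],"delta_rot":[0,0,0],"jaw":0.02},{"linear":[0,0,-0.06],"delta_rot":[0,0,0],"jaw":0.02},{"linear":[0,0,-0.06],"delta_rot":[0,0,0],"jaw":0.02}]}}

```text
clock: 9.3
eef_pos: [0.5561, 0.2823, 0.0511]
eef_rot: [3.141, 0.001, -2.964]
ft_force: [0.9, -0.2, -0.5]
finger_gap: 0.0294
finger_force: 61.8
```

Call:
{"fn": "send_rows", "kwargs": {"steps": [{"linear":[0,0,-0.005],"delta_rot":[0,0,0],"jaw":0.02},{"linear":[0,0,-0.009],"delta_rot":[0,0,0],"jaw":0.02},{"linear":[0,0,-0.012],"delta_rot":[0,0,0],"jaw":0.02},{"linear":[0,0,-0.014],"delta_rot":[0,0,0],"jaw":0.02},{"linear":[0,0,-0.015],"delta_rot":[0,0,0],"jaw":0.02},{"linear":[0,0,-0.015],"delta_rot":[0,0,0],"jaw":0.04},{"linear":[0,0,-0.015],"delta_rot":[0,0,0],"jaw":0.055},{"linear":[0,0,-0.015],"delta_rot":[0,0,0],"jaw":0.055},{"linear":[0,0,0.01],"delta_rot":[0,0,0],"jaw":0.055},{"linear":[0,0,0.05],"delta_rot":[0,0,0],"jaw":0.055}]}}

```text
clock: 10.3
eef_pos: [0.5529, 0.2808, 0.0974]
eef_rot: [-3.139, -0.008, -2.964]
ft_force: [0.0, 0.1, -0.2]
finger_gap: 0.0548
finger_force: 0.0
```

Call:
{"fn": "send_rows", "kwargs": {"steps": [{"linear":[0.01,-0.01,0.02],"delta_rot":[0,0,-0.05],"jaw":0.065},{"linear":[0.028,-0.04,0.03],"delta_rot":[0,0,-0.13],"jaw":0.065},{"linear":[0.05,-0.075,0.03],"delta_rot":[0,0,-0.22],"jaw":0.065},{"linear":[0.072,-0.11,0.03],"delta_rot":[0,0,-0.31],"jaw":0.065},{"linear":[0.095,-0.148,0.03],"delta_rot":[0,0,-0.4],"jaw":0.065},{"linear":[0.11,-0.176,0.02],"delta_rot":[0,0,-0.473],"jaw":0.065},{"linear":[0.117,-0.19,0.005],"delta_rot":[0,0,-0.473],"jaw":0.065},{"linear":[0.117,-0.19,-0.025],"delta_rot":[0,0,-0.473],"jaw":0.065},{"linear":[0.117,-0.19,-0.053],"delta_rot":[0,0,-0.473],"jaw":0.065},{"linear":[0.117,-0.19,-0.067],"delta_rot":[0,0,-0.473],"jaw":0.065}]}}

```text
clock: 11.3
eef_pos: [0.6694, 0.0937, 0.029]
eef_rot: [-3.14, -0.007, 2.849]
ft_force: [-0.7, -0.0, -0.2]
finger_gap: 0.0648
finger_force: 0.0
```

Call:
{"fn": "send_rows", "kwargs": {"steps": [{"linear":[0,0,0],"delta_rot":[0,0,0],"jaw":0.065},{"linear":[0,0,0],"delta_rot":[0,0,0],"jaw":0.045},{"linear":[0,0,0],"delta_rot":[0,0,0],"jaw":0.02},{"linear":[0,0,0],"delta_rot":[0,0,0],"jaw":0.02},{"linear":[0,0,0],"delta_rot":[0,0,0],"jaw":0.02},{"linear":[0,0,0],"delta_rot":[0,0,0],"jaw":0.02},{"linear":[0,0,0],"delta_rot":[0,0,0],"jaw":0.02},{"linear":[0,0,0],"delta_rot":[0,0,0],"jaw":0.02},{"linear":[0,0,0],"delta_rot":[0,0,0],"jaw":0.02},{"linear":[0,0,0],"delta_rot":[0,0,0],"jaw":0.02}]}}

```text
clock: 12.3
eef_pos: [0.6743, 0.0923, 0.0356]
eef_rot: [3.139, 0.004, 2.846]
ft_force: [0.2, 0.1, 6.6]
finger_gap: 0.0283
finger_force: 61.2
```

Call:
{"fn": "send_rows", "kwargs": {"steps": [{"linear":[0,0,0.004],"delta_rot":[0,0,0],"jaw":0.02},{"linear":[0,0,0.015],"delta_rot":[0,0,0],"jaw":0.02},{"linear":[0,0,0.035],"delta_rot":[0,0,0],"jaw":0.02},{"linear":[0,0,0.06],"delta_rot":[0,0,0],"jaw":0.02},{"linear":[-0.006,-0.015,0.085],"delta_rot":[0,0,0.03],"jaw":0.02},{"linear":[-0.016,-0.04,0.103],"delta_rot":[0,0,0.07],"jaw":0.02},{"linear":[-0.031,-0.075,0.105],"delta_rot":[0,0,0.12],"jaw":0.02},{"linear":[-0.047,-0.113,0.105],"delta_rot":[0,0,0.18],"jaw":0.02},{"linear":[-0.063,-0.153,0.105],"delta_rot":[0,0,0.24],"jaw":0.02},{"linear":[-0.079,-0.191,0.105],"delta_rot":[0,0,0.3],"jaw":0.02}]}}

```text
clock: 13.3
eef_pos: [0.5924, -0.1009, 0.1388]
eef_rot: [-3.141, -0.0, -3.135]
ft_force: [0.0, -0.6, -0.4]
finger_gap: 0.0288
finger_force: 60.6
```

Call:
{"fn": "send_rows", "kwargs": {"steps": [{"linear":[-0.016,-0.038,0],"delta_rot":[0,0,0.06],"jaw":0.02},{"linear":[-0.032,-0.077,0],"delta_rot":[0,0,0.11],"jaw":0.02},{"linear":[-0.047,-0.115,0],"delta_rot":[0,0,0.15],"jaw":0.02},{"linear":[-0.062,-0.15,0],"delta_rot":[0,0,0.178],"jaw":0.02},{"linear":[-0.073,-0.177,0],"delta_rot":[0,0,0.178],"jaw":0.02},{"linear":[-0.078,-0.189,-0.01],"delta_rot":[0,0,0.178],"jaw":0.02},{"linear":[-0.078,-0.189,-0.03],"delta_rot":[0,0,0.178],"jaw":0.02},{"linear":[-0.078,-0.189,-0.05],"delta_rot":[0,0,0.178],"jaw":0.02},{"linear":[-0.078,-0.189,-0.065],"delta_rot":[0,0,0.178],"jaw":0.02},{"linear":[-0.078,-0.189,-0.07],"delta_rot":[0,0,0.178],"jaw":0.02}]}}

```text
clock: 14.3
eef_pos: [0.5146, -0.2853, 0.0657]
eef_rot: [3.137, -0.004, -2.958]
ft_force: [-0.2, -0.0, -1.0]
finger_gap: 0.0289
finger_force: 60.5
```

Call:
{"fn": "send_rows", "kwargs": {"steps": [{"linear":[0.002,-0.003,-0.006],"delta_rot":[0,0,0],"jaw":0.02},{"linear":[0.002,-0.003,-0.012],"delta_rot":[0,0,0],"jaw":0.02},{"linear":[0.002,-0.003,-0.018],"delta_rot":[0,0,0],"jaw":0.02},{"linear":[0.002,-0.003,-0.022],"delta_rot":[0,0,0],"jaw":0.02},{"linear":[0.002,-0.003,-0.024],"delta_rot":[0,0,0],"jaw":0.02},{"linear":[0.002,-0.003,-0.025],"delta_rot":[0,0,0],"jaw":0.02},{"linear":[0.002,-0.003,-0.026],"delta_rot":[0,0,0],"jaw":0.02},{"linear":[0.002,-0.003,-0.027],"delta_rot":[0,0,0],"jaw":0.02},{"linear":[0.002,-0.003,-0.027],"delta_rot":[0,0,0],"jaw":0.02},{"linear":[0.002,-0.003,-0.027],"delta_rot":[0,0,0],"jaw":0.02}]}}

```text
clock: 15.3
eef_pos: [0.5178, -0.2912, 0.0417]
eef_rot: [-3.141, 0.0, -2.959]
ft_force: [-0.3, -0.3, 0.4]
finger_gap: 0.029
finger_force: 60.8
```

Call:
{"fn": "send_rows", "kwargs": {"steps": [{"linear":[0,0.001,-0.001],"delta_rot":[0,0,0],"jaw":0.02},{"linear":[0,0.001,-0.002],"delta_rot":[0,0,0],"jaw":0.02},{"linear":[0,0.001,-0.003],"delta_rot":[0,0,0],"jaw":0.02},{"linear":[0,0.001,-0.003],"delta_rot":[0,0,0],"jaw":0.035},{"linear":[0,0.001,-0.003],"delta_rot":[0,0,0],"jaw":0.05},{"linear":[0,0.001,-0.003],"delta_rot":[0,0,0],"jaw":0.055},{"linear":[0,0.001,0.005],"delta_rot":[0,0,0],"jaw":0.055},{"linear":[0,0.001,0.03],"delta_rot":[0,0,0],"jaw":0.055},{"linear":[0,0.001,0.06],"delta_rot":[0,0,0],"jaw":0.055},{"linear":[0,0.001,0.09],"delta_rot":[0,0,0],"jaw":0.055}]}}

```text
clock: 16.3
eef_pos: [0.5174, -0.2899, 0.1325]
eef_rot: [3.141, -0.001, -2.959]
ft_force: [0.9, -0.1, -1.1]
finger_gap: 0.0553
finger_force: 0.0
```

Call:
{"fn": "send_rows", "kwargs": {"steps": [{"linear":[0.008,0.035,0],"delta_rot":[0,0,0.05],"jaw":0.065},{"linear":[0.018,0.08,0],"delta_rot":[0,0,0.1],"jaw":0.065},{"linear":[0.028,0.125,0],"delta_rot":[0,0,0.15],"jaw":0.065},{"linear":[0.037,0.165,0],"delta_rot":[0,0,0.197],"jaw":0.065},{"linear":[0.042,0.186,0],"delta_rot":[0,0,0.197],"jaw":0.065},{"linear":[0.042,0.186,-0.01],"delta_rot":[0,0,0.197],"jaw":0.065},{"linear":[0.042,0.186,-0.035],"delta_rot":[0,0,0.197],"jaw":0.065},{"linear":[0.042,0.186,-0.065],"delta_rot":[0,0,0.197],"jaw":0.065},{"linear":[0.042,0.186,-0.088],"delta_rot":[0,0,0.197],"jaw":0.065},{"linear":[0.042,0.186,-0.097],"delta_rot":[0,0,0.197],"jaw":0.065}]}}

```text
clock: 17.3
eef_pos: [0.557, -0.1054, 0.0317]
eef_rot: [3.14, -0.005, -2.764]
ft_force: [-0.3, 0.9, -0.9]
finger_gap: 0.065
finger_force: 0.0
```

Call:
{"fn": "send_rows", "kwargs": {"steps": [{"linear":[0,0,0],"delta_rot":[0,0,0],"jaw":0.065},{"linear":[0,0,0],"delta_rot":[0,0,0],"jaw":0.045},{"linear":[0,0,0],"delta_rot":[0,0,0],"jaw":0.02},{"linear":[0,0,0],"delta_rot":[0,0,0],"jaw":0.02},{"linear":[0,0,0],"delta_rot":[0,0,0],"jaw":0.02},{"linear":[0,0,0],"delta_rot":[0,0,0],"jaw":0.02},{"linear":[0,0,0],"delta_rot":[0,0,0],"jaw":0.02},{"linear":[0,0,0],"delta_rot":[0,0,0],"jaw":0.02},{"linear":[0,0,0],"delta_rot":[0,0,0],"jaw":0.02},{"linear":[0,0,0],"delta_rot":[0,0,0],"jaw":0.02}]}}

```text
clock: 18.3
eef_pos: [0.561, -0.1045, 0.036]
eef_rot: [-3.14, 0.003, -2.762]
ft_force: [-0.2, 0.4, 5.1]
finger_gap: 0.0291
finger_force: 59.1
```

Call:
{"fn": "send_rows", "kwargs": {"steps": [{"linear":[0,0,0.004],"delta_rot":[0,0,0],"jaw":0.02},{"linear":[0,0,0.015],"delta_rot":[0,0,0],"jaw":0.02},{"linear":[0,0,0.035],"delta_rot":[0,0,0],"jaw":0.02},{"linear":[0,0,0.06],"delta_rot":[0,0,0],"jaw":0.02},{"linear":[-0.01,-0.015,0.085],"delta_rot":[0,0,-0.03],"jaw":0.02},{"linear":[-0.028,-0.044,0.1],"delta_rot":[0,0,-0.08],"jaw":0.02},{"linear":[-0.052,-0.082,0.1],"delta_rot":[0,0,-0.13],"jaw":0.02},{"linear":[-0.077,-0.121,0.1],"delta_rot":[0,0,-0.17],"jaw":0.02},{"linear":[-0.102,-0.161,0.1],"delta_rot":[0,0,-0.197],"jaw":0.02},{"linear":[-0.12,-0.189,0.1],"delta_rot":[0,0,-0.197],"jaw":0.02}]}}

```text
clock: 19.3
eef_pos: [0.4369, -0.2962, 0.1352]
eef_rot: [-3.14, -0.001, -2.963]
ft_force: [-0.1, -0.6, -0.3]
finger_gap: 0.0289
finger_force: 59.1
```

Call:
{"fn": "send_rows", "kwargs": {"steps": [{"linear":[-0.006,-0.01,0],"delta_rot":[0,0,0],"jaw":0.02},{"linear":[-0.007,-0.011,-0.01],"delta_rot":[0,0,0],"jaw":0.02},{"linear":[-0.007,-0.011,-0.025],"delta_rot":[0,0,0],"jaw":0.02},{"linear":[-0.007,-0.011,-0.042],"delta_rot":[0,0,0],"jaw":0.02},{"linear":[-0.007,-0.011,-0.058],"delta_rot":[0,0,0],"jaw":0.02},{"linear":[-0.007,-0.011,-0.072],"delta_rot":[0,0,0],"jaw":0.02},{"linear":[-0.007,-0.011,-0.08],"delta_rot":[0,0,0],"jaw":0.02},{"linear":[-0.007,-0.011,-0.085],"delta_rot":[0,0,0],"jaw":0.02},{"linear":[-0.007,-0.011,-0.085],"delta_rot":[0,0,0],"jaw":0.02},{"linear":[-0.007,-0.011,-0.085],"delta_rot":[0,0,0],"jaw":0.02}]}}

```text
clock: 20.3
eef_pos: [0.4333, -0.3039, 0.0498]
eef_rot: [-3.141, 0.001, -2.959]
ft_force: [-0.4, -0.3, -0.5]
finger_gap: 0.0288
finger_force: 59.2
```

Call:
{"fn": "send_rows", "kwargs": {"steps": [{"linear":[0,0,-0.003],"delta_rot":[0,0,0],"jaw":0.02},{"linear":[0,0,-0.006],"delta_rot":[0,0,0],"jaw":0.02},{"linear":[0,0,-0.008],"delta_rot":[0,0,0],"jaw":0.02},{"linear":[0,0,-0.009],"delta_rot":[0,0,0],"jaw":0.02},{"linear":[0,0,-0.01],"delta_rot":[0,0,0],"jaw":0.02},{"linear":[0,0,-0.01],"delta_rot":[0,0,0],"jaw":0.035},{"linear":[0,0,-0.01],"delta_rot":[0,0,0],"jaw":0.05},{"linear":[0,0,-0.01],"delta_rot":[0,0,0],"jaw":0.055},{"linear":[0,0,0.01],"delta_rot":[0,0,0],"jaw":0.055},{"linear":[0,0,0.045],"delta_rot":[0,0,0],"jaw":0.055}]}}

```text
clock: 21.3
eef_pos: [0.4305, -0.3024, 0.0922]
eef_rot: [3.137, -0.006, -2.959]
ft_force: [0.4, 0.1, 0.3]
finger_gap: 0.0548
finger_force: 0.0
```

Call:
{"fn": "send_rows", "kwargs": {"steps": [{"linear":[0,0.01,0.025],"delta_rot":[0,0,0],"jaw":0.065},{"linear":[0.002,0.045,0.035],"delta_rot":[0,0,-0.04],"jaw":0.065},{"linear":[0.004,0.09,0.035],"delta_rot":[0,0,-0.08],"jaw":0.065},{"linear":[0.007,0.135,0.035],"delta_rot":[0,0,-0.129],"jaw":0.065},{"linear":[0.009,0.177,0.035],"delta_rot":[0,0,-0.129],"jaw":0.065},{"linear":[0.01,0.199,0.03],"delta_rot":[0,0,-0.129],"jaw":0.065},{"linear":[0.01,0.199,0.01],"delta_rot":[0,0,-0.129],"jaw":0.065},{"linear":[0.01,0.199,-0.02],"delta_rot":[0,0,-0.129],"jaw":0.065},{"linear":[0.01,0.199,-0.048],"delta_rot":[0,0,-0.129],"jaw":0.065},{"linear":[0.01,0.199,-0.06],"delta_rot":[0,0,-0.129],"jaw":0.065}]}}

```text
clock: 22.3
eef_pos: [0.4405, -0.1044, 0.0321]
eef_rot: [3.141, -0.005, -3.088]
ft_force: [-0.5, -0.2, -0.0]
finger_gap: 0.0651
finger_force: 0.0
```

Call:
{"fn": "send_rows", "kwargs": {"steps": [{"linear":[0,0,0],"delta_rot":[0,0,0],"jaw":0.065},{"linear":[0,0,0],"delta_rot":[0,0,0],"jaw":0.045},{"linear":[0,0,0],"delta_rot":[0,0,0],"jaw":0.02},{"linear":[0,0,0],"delta_rot":[0,0,0],"jaw":0.02},{"linear":[0,0,0],"delta_rot":[0,0,0],"jaw":0.02},{"linear":[0,0,0],"delta_rot":[0,0,0],"jaw":0.02},{"linear":[0,0,0],"delta_rot":[0,0,0],"jaw":0.02},{"linear":[0,0,0],"delta_rot":[0,0,0],"jaw":0.02},{"linear":[0,0,0],"delta_rot":[0,0,0],"jaw":0.02},{"linear":[0,0,0],"delta_rot":[0,0,0],"jaw":0.02}]}}

```text
clock: 23.3
eef_pos: [0.4442, -0.1053, 0.0359]
eef_rot: [-3.141, 0.004, -3.088]
ft_force: [-0.8, 0.1, 7.1]
finger_gap: 0.0287
finger_force: 60.3
```

Call:
{"fn": "send_rows", "kwargs": {"steps": [{"linear":[0,0,0.004],"delta_rot":[0,0,0],"jaw":0.02},{"linear":[0,0,0.015],"delta_rot":[0,0,0],"jaw":0.02},{"linear":[0,0,0.035],"delta_rot":[0,0,0],"jaw":0.02},{"linear":[0,0,0.06],"delta_rot":[0,0,0],"jaw":0.02},{"linear":[0.012,-0.013,0.085],"delta_rot":[0,0,0.03],"jaw":0.02},{"linear":[0.034,-0.037,0.1],"delta_rot":[0,0,0.06],"jaw":0.02},{"linear":[0.063,-0.068,0.1],"delta_rot":[0,0,0.1],"jaw":0.02},{"linear":[0.094,-0.101,0.1],"delta_rot":[0,0,0.129],"jaw":0.02},{"linear":[0.125,-0.135,0.1],"delta_rot":[0,0,0.129],"jaw":0.02},{"linear":[0.148,-0.159,0.1],"delta_rot":[0,0,0.129],"jaw":0.02}]}}

```text
clock: 24.3
eef_pos: [0.5915, -0.2668, 0.1348]
eef_rot: [-3.14, -0.0, -2.961]
ft_force: [0.6, -0.1, -0.6]
finger_gap: 0.0287
finger_force: 59.5
```

Call:
{"fn": "send_rows", "kwargs": {"steps": [{"linear":[0.007,-0.008,0],"delta_rot":[0,0,0],"jaw":0.02},{"linear":[0.008,-0.009,-0.01],"delta_rot":[0,0,0],"jaw":0.02},{"linear":[0.008,-0.009,-0.025],"delta_rot":[0,0,0],"jaw":0.02},{"linear":[0.008,-0.009,-0.042],"delta_rot":[0,0,0],"jaw":0.02},{"linear":[0.008,-0.009,-0.058],"delta_rot":[0,0,0],"jaw":0.02},{"linear":[0.008,-0.009,-0.072],"delta_rot":[0,0,0],"jaw":0.02},{"linear":[0.008,-0.009,-0.08],"delta_rot":[0,0,0],"jaw":0.02},{"linear":[0.008,-0.009,-0.085],"delta_rot":[0,0,0],"jaw":0.02},{"linear":[0.008,-0.009,-0.085],"delta_rot":[0,0,0],"jaw":0.02},{"linear":[0.008,-0.009,-0.085],"delta_rot":[0,0,0],"jaw":0.02}]}}

```text
clock: 25.3
eef_pos: [0.599, -0.2733, 0.0501]
eef_rot: [-3.141, 0.001, -2.959]
ft_force: [-0.1, 0.2, -0.8]
finger_gap: 0.0288
finger_force: 59.6
```

Release, then retreat up and back so that the cameras see the trays.

Call:
{"fn": "send_rows", "kwargs": {"steps": [{"linear":[0,0,-0.003],"delta_rot":[0,0,0],"jaw":0.02},{"linear":[0,0,-0.006],"delta_rot":[0,0,0],"jaw":0.02},{"linear":[0,0,-0.008],"delta_rot":[0,0,0],"jaw":0.02},{"linear":[0,0,-0.009],"delta_rot":[0,0,0],"jaw":0.02},{"linear":[0,0,-0.01],"delta_rot":[0,0,0],"jaw":0.02},{"linear":[0,0,-0.01],"delta_rot":[0,0,0],"jaw":0.035},{"linear":[0,0,-0.01],"delta_rot":[0,0,0],"jaw":0.05},{"linear":[0,0,-0.01],"delta_rot":[0,0,0],"jaw":0.055},{"linear":[0,0,0.01],"delta_rot":[0,0,0],"jaw":0.055},{"linear":[0,0,0.045],"delta_rot":[0,0,0],"jaw":0.055}]}}

```text
clock: 26.3
eef_pos: [0.5962, -0.2716, 0.0913]
eef_rot: [3.137, -0.007, -2.959]
ft_force: [0.6, -0.1, 0.4]
finger_gap: 0.055
finger_force: 0.0
```

Call:
{"fn": "send_rows", "kwargs": {"steps": [{"linear":[0,0,0.04],"delta_rot":[0,0,0],"jaw":0.055},{"linear":[-0.01,0.02,0.08],"delta_rot":[0,0,0],"jaw":0.055},{"linear":[-0.03,0.05,0.1],"delta_rot":[0,0,0],"jaw":0.055},{"linear":[-0.05,0.09,0.1],"delta_rot":[0,0,0],"jaw":0.055},{"linear":[-0.07,0.13,0.1],"delta_rot":[0,0,0],"jaw":0.055},{"linear":[-0.09,0.17,0.1],"delta_rot":[0,0,0],"jaw":0.055},{"linear":[-0.11,0.21,0.1],"delta_rot":[0,0,0],"jaw":0.055},{"linear":[-0.14,0.24,0.1],"delta_rot":[0,0,0],"jaw":0.055},{"linear":[-0.17,0.26,0.1],"delta_rot":[0,0,0],"jaw":0.055},{"linear":[-0.18,0.27,0.1],"delta_rot":[0,0,0],"jaw":0.055}]}}

```text
clock: 27.3
eef_pos: [0.4153, -0.0007, 0.1939]
eef_rot: [3.14, -0.002, -2.955]
ft_force: [1.7, -0.1, 0.3]
finger_gap: 0.055
finger_force: 0.0
```

```bash
python3 - <<'E'
from h import *
d=cam('top','end.png');s=cam('scene','ends.png');P=cloud(d);Ps=cloud(s).reshape(-1,3)
B=dict(red=(.4337,-.3045,10.5),log=(.5163,-.2892,10.5),tank=(.5989,-.2739,10.5),blue=(.5535,.282,190),van=(.4707,.2674,190),open=(.677,-.104,0))
for n,(x,y,a) in B.items():
    near=lambda Q:Q[(np.hypot(*(Q[:,:2]-[x,y]).T)<.043)&(Q[:,2]>.03)&(Q[:,2]<.08)]
    A=near(P.reshape(-1,3)); A=A if len(A)>30 else near(Ps)
    r=rect(A); t=np.radians(a); e=np.array(r[:2])-[1000*x,1000*y]
    print(n,len(A),r,'ztop',np.percentile(A[:,2],98).round(4),'err',(e@[[np.cos(t),-np.sin(t)],[np.sin(t),np.cos(t)]]).round(1))
E
```

```text
red 636 [432.6, -303.9, 61.7, 31.6, 9.8] ztop 0.0685 err [-1.   0.8]
log 614 [518.8, -290.9, 61.6, 34.7, 10.4] ztop 0.0672 err [ 2.1 -2.1]
tank 566 [596.5, -272.8, 59.6, 31.1, 10.1] ztop 0.067 err [-2.2  1.5]
blue 610 [554.9, 281.5, 60.4, 31.3, 10.3] ztop 0.0652 err [-1.3  0.7]
van 710 [471.5, 265.6, 63.9, 31.1, 10.1] ztop 0.066 err [-0.5  1.9]
open 530 [677.5, -104.5, 61.2, 30.3, -8.9] ztop 0.0524 err [ 0.5 -0.5]
```

View pics/end.png

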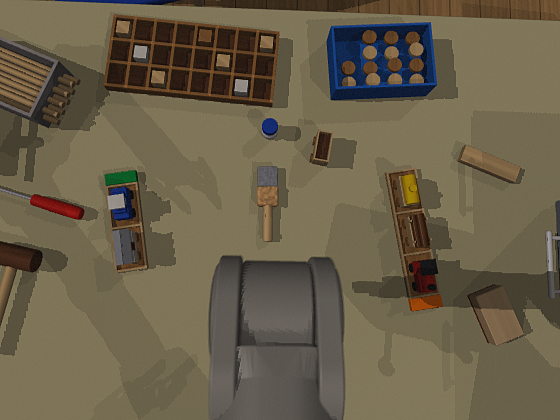

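View pics/ends.png

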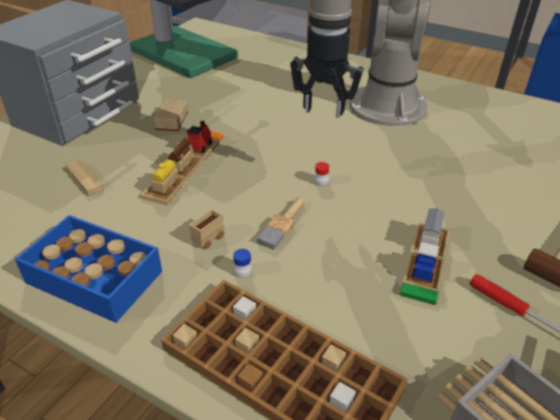

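Both views show all five vehicles upright in their bays: blue (120,203) and van (125,245) in green, red (424,275), log (413,232) and tank (409,188) in orange. Errors are 2.2 mm or less, tops are at about 66 mm as expected, and the open wagon hasn't moved.

```bash
python3 -c "
from workcell import robot; print(robot.sign_off())"
```

```text
the job is handed in; nothing more can be done
None
```

Both train kits are made up and the job is handed in at about 27 s; sign-off gave no verdict, but my last measurement had every vehicle upright and within about 2 mm of its bay centre, with the open wagon unmoved.

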